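# Trace a cam plate's edge with a stylus

## Task

Take the stylus out of its stand and run its shank along the curved front edge of the cam plate on the profile gauge, from the straight stretch at the left end to the straight stretch at the right end, in one pass, bringing it up to the plate and taking it away only at those straight ends. Keep the plate's spring carriage pushed back a little all the way, so that contact is never lost, but gently, never hard against the back stop. Then stand the stylus back in its stand and leave the other things where they are.

Things in the scene. Friction and masses are not known exactly. Their poses are not given: they have to be found in the camera images.
- gauge: profile gauge, fixed to the worktop: grey base 97 x 200 x 14 mm, front edge at x = -12 mm, nothing on it higher than 46 mm. Origin on the worktop under the plate's middle; +x points from the front (robot side) to the back stop, +y to the left end, z up. A spring carriage slides on it along x and carries the aluminium cam plate, 170 mm long (y), 12 mm thick, z = 30 to 42 mm
- plate_middle (a point): gauge point (x -45, y 0, z 36 mm), at half thickness of the cam plate, which overhangs the base. Its front edge is half-round (radius 6 mm) and polished (friction ~0.15). But the plate is clamped off its square place by unmeasured amounts: turned about the gauge's z by up to 0.16 rad and shifted along x by up to 5 mm, either way (the ends lie up to 19 mm off): find and follow the edge by feel
- left_end (a point): gauge point (x -45, y 70, z 36 mm): on the plate's front edge in the middle of its left straight end (y = 58 to 85 mm), were the plate set square. From y = 58 to -2 mm the edge then bulges smoothly forward (cosine squared), most at y = 28 mm, by 8 mm to x = -53 mm. The straight end counts where the shank tip's y in the gauge's frame is over 60 mm
- right_end (a point): gauge point (x -45, y -70, z 36 mm): the same on the right straight end (y = -56 to -85 mm); from y = 8 to -56 mm the edge hollows smoothly back (cosine squared), most at y = -24 mm, by 6 mm to x = -39 mm. This end counts where the tip's y is under -60 mm. Trace with the shank's tip at z = 15 to 30 mm; below the overhanging plate it is free down to the worktop
- carriage (a joint): how far the cam plate's carriage is pushed back along the gauge's +x, in m: 0 at rest (it springs back when let go), 0.006 at the hard back stop. It takes about 2 N to leave rest and 1.5 N more per mm (11 N at the stop), plus damping of 0.12 N per mm/s. Contact counts as kept while this is over 0.4 mm
- stylus: hand stylus, 96 mm long, 60 g, standing upright. Origin at the centre of its lower end, z up along it: steel shank 8 mm thick up to 36 mm, steel collar 24 mm across from 36 to 40 mm, white square grip 16 x 16 mm with faces along x and y from 40 to 96 mm. Trace with the shank, 5 to 30 mm above its end
- stylus_tip (a point): the centre of the lower end of the stylus shank
- stand: grey block 56 x 56 x 50 mm fixed to the worktop, origin under its centre, with one round hole 12 mm wide and 44 mm deep in its top; the stylus stands in it with its collar on the block's top, its lower end 14 mm above the worktop
- stand_mouth (a point): the centre of the mouth of the stand's hole, 50 mm above the worktop
- bottle: capped bottle 56 mm wide, 118 mm high, loose, origin under its centre; stands on the other side of the gauge from the stand; leave alone
- petri: petri dish 91 mm wide, 16 mm high, loose, left of the gauge; leave alone
- beaker: small beaker 50 mm wide, 70 mm high, loose, behind the gauge; leave alone
There are look-alikes about, which are no part of the job. What is shaped like the stylus but purple or red is not meant. What is shaped like the stand but orange is not meant.

How it is judged:
On the way, in this order (a step that is already met when the one before it is completed fails the run):
1. the stylus is lifted out of its stand (z of stylus_tip in the frame of stand above 0.055 m), for 0.1 s.
2. its shank pushes the plate at the left straight end (y of stylus_tip in the frame of gauge above 0.058 m and z of stylus_tip in the frame of gauge below 0.034 m and contact force between stylus and gauge above 0.5 N and value of joint carriage above 0.0004 m), for 0.1 s.
3. the trace, in contact, passes y = 40 mm in the gauge's frame (y of stylus_tip in the frame of gauge below 0.04 m and z of stylus_tip in the frame of gauge below 0.034 m and contact force between stylus and gauge above 0.5 N and value of joint carriage above 0.0004 m), for 0.03 s.
4. the trace, in contact, passes y = 15 mm in the gauge's frame (y of stylus_tip in the frame of gauge below 0.015 m and z of stylus_tip in the frame of gauge below 0.034 m and contact force between stylus and gauge above 0.5 N and value of joint carriage above 0.0004 m), for 0.03 s.
5. the trace, in contact, passes y = -10 mm in the gauge's frame (y of stylus_tip in the frame of gauge below -0.01 m and z of stylus_tip in the frame of gauge below 0.034 m and contact force between stylus and gauge above 0.5 N and value of joint carriage above 0.0004 m), for 0.03 s.
6. the trace, in contact, passes y = -35 mm in the gauge's frame (y of stylus_tip in the frame of gauge below -0.035 m and z of stylus_tip in the frame of gauge below 0.034 m and contact force between stylus and gauge above 0.5 N and value of joint carriage above 0.0004 m), for 0.03 s.
7. the trace reaches the right straight end in contact (y of stylus_tip in the frame of gauge below -0.058 m and z of stylus_tip in the frame of gauge below 0.034 m and contact force between stylus and gauge above 0.5 N and value of joint carriage above 0.0004 m), for 0.1 s.
At the end, for the whole second after the job is handed in: the stylus stands upright (within 0.08 rad) and still in the stand's hole, its collar down on the block to within 3 mm, and the carriage is back at rest (under 0.8 mm) (horizontal distance between stylus_tip and stand_mouth below 0.005 m and z of stylus_tip in the frame of stand below 0.017 m and angle between stylus's own z axis and vertical below 0.08 rad and linear speed of stylus below 0.02 m/s and value of joint carriage below 0.0008 m); the robot touches nothing.
It fails at once if contact is lost, or the shank is brought to or from the plate, anywhere but at the straight ends (z of stylus_tip in the frame of gauge below 0.034 m and y of stylus_tip in the frame of gauge between -0.05 and 0.05 m and x of stylus_tip in the frame of gauge between -0.075 and 0.06 m and value of joint carriage below 0.0004 m).
It fails at once if the stylus presses the gauge with more than 20 N (hard against the back stop) (contact force between stylus and gauge above 20 N).
It fails at once if the robot itself pushes the gauge with more than 3 N (contact force between any of the fingers, the arm and gauge above 3 N).
It fails at once if bottle, petri dish or beaker moved more than 20 mm (distance of any of bottle, petri, beaker from where it was at the start of the episode above 0.02 m).
It also fails if it takes over 67 s, if anything falls off the work surface, if the arm or the gripper's body presses on something with over 40 N, if the wrist force passes 120 N, or if a joint passes its speed limit or range.

## Robot

A 6-joint arm with a two-finger parallel gripper is mounted at the origin on a cart in front of the work surface, level with it; the furniture and walls round the work are solid. World frame = base frame: x ahead of the robot, y to its left, z up, the work surface at z = 0. Lengths are in m, angles in rad, forces in N, time in s.
With the tool pointing down it reaches from about 0.375 to 0.9 m from the base axis. Payload 3.1 kg.
Tool frame: the origin (TCP) lies at the centre of the arm's flange, where the gripper is bolted on; the fingertips stand robot.tip_extent ahead of it and the grasp point (between the pads) lies 164 mm ahead of it (robot.tip_extent is the distance from the TCP to the fingertips, in m); z points along the fingers, y is the line along which they close (so a half turn about z gives the same grasp; the last joint's range is limited). The gripper opens to 87 mm and grips with 3 to 60 N. Pads are 19 mm wide; open, the fingers measure 117 mm over their backs; the gripper's body (75 mm by 190 mm) begins 51 mm behind the grasp point.
Start: joints at [-1.518, 0.527, 1.433, -0, 1.181, -0.178], TCP at [0.143, -0.608, 0.405] pointing down, gripper open.
Joint ranges: [-3.08, 3.08], [-0.75, 2.2], [0.22, 2.44], [-1.43, 4.57], [0, 2.65], [-2.85, 2.85]. Speed limits (rad/s): [2.79, 2.79, 3.14, 3.14, 3.14, 3.14].

## Interface

Orientations are given as a unit quaternion [x, y, z, w].
In Python, from rig import get_obs, camera, hand_in, cut_out, robot gives the robot as it stands.
- The arm moves only by the tool step_arm, never from a script. Its argument "rows" is a list of rows, each a list of 6 numbers: the shift along the world's x, y, z in m, then the turn, a rotation vector about the world's x, y, z in degrees. A call has 1 to 12 rows; each row shifts and turns the commanded pose from where the row before left it; what a row does not reach is not made up. A row lasts 1/8 s, in which the tool goes at most 62.5 mm and 10.7 degrees, less where a joint would pass 70% of its speed; a pose out of reach is approached as far as the arm can. A call is refused whole if a number of a shift passes 0.0625 or a number of a turn 10.7, either way. A call with a gripper value outside its range is refused whole. "jaw" is the finger opening in m, from 0 to 0.087, set as the call begins (left out, the last holds). The fingers move at their own pace and stop on an object; "squeeze" is the grip in N (left out, the last holds). Time passes only in rows, so rows that do not move let the fingers close. It gives the time, the measured TCP pose, the force, the opening and the grip force at its end, in the units of the state.
- get_obs(): the state, without advancing time (a new reading comes with each control period).
- camera(name): name is "side" or "top" or "wrist"; returns a dict with "pixels" (480x640x3 uint8, blue, green, red), "depth" (480x640 float32, m along the optical axis (not along the pixel's ray), 0 where there is no reading), "fov_y" (degrees; the focal length in pixels is half the picture's height over the tangent of half this angle, whatever the lens; pixels are square), "cx", "cy" (the principal point, pixels), "k1" (the pictures are not rectified: a ray, as slopes to the right and down, at radius r is drawn at 1 + k1 r^2 times it, then the intrinsics apply), "extrinsics" (4x4, takes a point from camera to world coordinates); the wrist camera has in their place "mount" (4x4, takes a point from camera to tool coordinates, whose origin is the TCP and whose axes are the flange's). Camera axes: x right, y up, looking along -z (the intrinsics and any distortion apply to the point x, -y, -z); pixel columns grow to the right and rows downward; lengths in m; the calibration is good to about 2 mm. A picture is of the moment at which its call begins: read the wrist's pose just before it.
- hand_in(): hands the job in; it is judged then, once.
Trained networks look in the newest picture that a camera, given by its name, has taken for a name from the list of things; names that differ only in an ending like _2 or _b are one class to them, and where a whole thing is asked for, a point or a joint stands for the part that bears it (a point fixed in the world has none). Each returns a list of dicts, best first, with "confidence" (0 to 1); they miss things now and then, are a little off and sometimes report something else, mostly with a low value. They report only what shows in the picture. A call takes as long as a camera call. They do not tell look-alikes from the thing itself.
- cut_out(label, camera): "region" (480x640 bool, what is visible of it) and "extent" ([centre column, centre row, width, height] in pixels, round what is visible of it).
The state is a dict: "time": time; "q": joint angles; "joint_velocities": joint speeds; "joint_torque": joint torques, N m; "position": TCP position; "tool_rot": TCP orientation; "ft_force": force on the tool from outside, world axes, zero at the start; "moment": the same for the moment, N m; "grip_width": finger opening in m; "grip_force": force on a finger pad.
Only numpy, scipy, OpenCV 4.12 (cv2) and the standard library are available. Lean on these libraries where they do the work, as an engineer would, in place of code of your own. Each camera call takes 0.05 s, during which the arm holds its last target. There are 200 camera calls.

## Working session

There is one attempt and no reset: what is moved stays moved. The work goes in short steps, Python scripts to look and compute and a tool call to move; the robot and the scene stay as the last step left them, time stands still between calls to the robot, and variables do not carry over. Pictures are saved under pics/ and viewed, at most 10 in all, crops included, and the job is handed in when it is done.

Besides the shell and the picture viewer there is one more tool, called after ">>>" as name([rows], argument=value, ...), one row to a line, values as JSON. step_arm: Moves the arm, as the interface text tells. Its arguments: {"type":"object","properties":{"rows":{"type":"array"},"jaw":{"type":"number"},"squeeze":{"type":"number"}},"required":["rows"]}

```bash
mkdir -p pics; cat > h.py <<'E'
import numpy as np,cv2
from rig import get_obs,camera,hand_in,cut_out,robot
from scipy.spatial.transform import Rotation as R
def shot(n):
    o=get_obs(); c=camera(n)
    if 'extrinsics' in c: c['T']=np.array(c['extrinsics'])
    else:
        T=np.eye(4);T[:3,:3]=R.from_quat(o['tool_rot']).as_matrix();T[:3,3]=o['position'];c['T']=T@np.array(c['mount'])
    c['f']=240/np.tan(np.radians(c['fov_y'])/2); return c
def rays(c,uv):
    uv=np.atleast_2d(uv).astype(float)
    K=np.array([[c['f'],0,c['cx']],[0,c['f'],c['cy']],[0,0,1]])
    p=cv2.undistortPoints(uv[:,None],K,np.array([c['k1'],0,0,0,0.]))[:,0]
    return np.c_[p[:,0],-p[:,1],-np.ones(len(p))]
def pts(c,mask):
    v,u=np.nonzero(mask&(c['depth']>0)); r=rays(c,np.c_[u,v])*c['depth'][v,u][:,None]
    return r@c['T'][:3,:3].T+c['T'][:3,3],u,v
def onplane(c,uv,z):
    d=rays(c,uv)@c['T'][:3,:3].T;o=c['T'][:3,3]
    return o+d*((z-o[2])/d[:,2])[:,None]
E
python3 - <<'E'
from h import *
print(get_obs())
for n in ('top','side'):
    c=shot(n);cv2.imwrite(f'pics/{n}1.png',c['pixels']);print(n,c['T'].round(3).tolist(),c['f'],c['k1'])
    for l in ('gauge','stylus','stand','bottle','petri','beaker','carriage'):
        for d in cut_out(l,n):
            if d['confidence']<.3: continue
            p,_,_=pts(c,d['region']); 
            if len(p): print(l,round(d['confidence'],2),np.round(d['extent']),p.mean(0).round(3),p.min(0).round(3),p.max(0).round(3))
E
```

```text
{'time': 0.0, 'q': array([-1.51853108e+00,  5.28453268e-01,  1.43388775e+00, -3.45903310e-05,
        1.18140682e+00, -1.78502866e-01]), 'joint_velocities': array([ 0.0005581 , -0.00011435, -0.00011919,  0.0008633 , -0.00098006,
       -0.00086948]), 'joint_torque': array([-5.00410206e-04, -4.40039527e+01, -1.76590580e+01,  6.31958758e-02,
        5.82632725e-02, -1.76221711e-04]), 'position': array([ 0.14295819, -0.60807884,  0.40378377]), 'tool_rot': array([ 9.93349307e-01,  1.15134672e-01,  5.20097460e-05, -1.07645669e-03]), 'ft_force': array([ 0.14777203,  0.21961612, -1.05626915]), 'moment': array([ 0.05857571, -0.0171629 ,  0.01475443]), 'grip_force': 0.0, 'grip_width': 0.08674839951035877}
top [[-0.004, 0.992, -0.128, 0.429], [-1.0, -0.005, -0.006, 0.08], [-0.007, 0.128, 0.992, 1.336], [0.0, 0.0, 0.0, 1.0]] 509.7488445301857 0.002020069246124028
gauge 0.66 [339. 248.  81.  55.] [0.587 0.049 0.031] [ 0.515 -0.058 -0.003] [0.655 0.149 0.055]
stylus 0.56 [197. 311.  13.   9.] [0.429 0.396 0.074] [0.418 0.388 0.034] [0.439 0.405 0.101]
stylus 0.44 [237. 298.   8.   2.] [0.457 0.30
[... 1441 characters left out ...]
 [0.441 0.413 0.097]
stylus 0.53 [382. 306.  10.  26.] [0.459 0.307 0.078] [ 0.445  0.167 -0.004] [0.47  0.318 0.111]
stand 0.94 [379. 324.  34.  35.] [0.459 0.322 0.037] [ 0.423  0.276 -0.001] [0.49  0.408 0.097]
stand 0.86 [330. 397.  42.  55.] [0.55  0.509 0.038] [ 0.515  0.436 -0.005] [0.587 0.536 0.054]
bottle 0.96 [374. 168.  19.  47.] [ 0.467 -0.323  0.059] [ 0.438 -0.523 -0.004] [ 0.495 -0.304  0.121]
petri 0.76 [321. 309.  28.  36.] [0.59  0.262 0.014] [ 0.558  0.195 -0.001] [0.621 0.304 0.019]
beaker 0.62 [331. 253.  56.  58.] [0.583 0.068 0.029] [ 0.514 -0.077 -0.003] [0.654 0.851 0.61 ]
carriage 0.8 [336. 247.  43.  51.] [0.56  0.062 0.038] [ 0.514 -0.044 -0.004] [0.61 0.14 0.05]
```

View pics/top1.png

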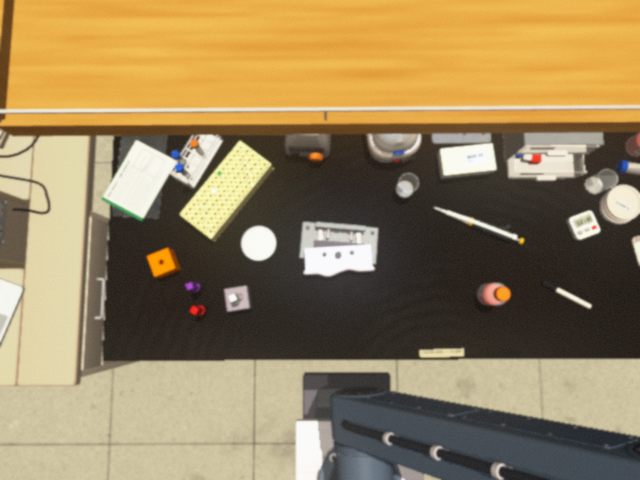

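```bash
python3 - <<'E'
import cv2,numpy as np
a=cv2.imread('pics/side1.png');b=cv2.imread('pics/top1.png')
x=cv2.resize(a[200:430,250:480],(590,590),interpolation=3)
cv2.imwrite('pics/sidecrop.png',x)
E
```

```text
(no output)
```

View pics/sidecrop.png

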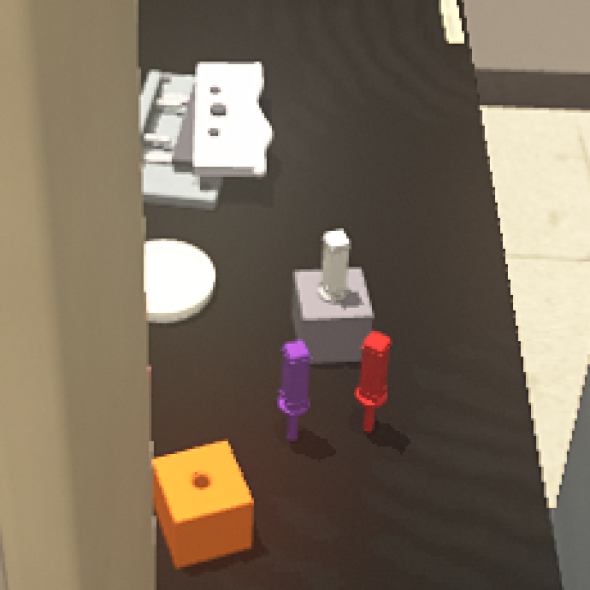

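The stylus candidates in the top picture are purple at (193,287), red at (197,311) and white in the grey stand at (236,298). I choose the white one. The orange block at (162,263) is the look-alike stand. The side crop confirms the choice. Next I move over the gauge and then the stand to look with the wrist camera.

>>> step_arm([
  [0.05, 0.02, 0, 0, 0, 0],
  [0.05, 0.02, 0, 0, 0, 0],
  [0.05, 0.02, 0, 0, 0, 0],
  [0.05, 0.02, 0, 0, 0, 0],
  [0.05, 0.02, 0, 0, 0, 0],
  [0.05, 0.02, 0, 0, 0, 0],
  [0, 0.06, 0, 0, 0, 0],
  [0, 0.06, 0, 0, 0, 0],
  [0, 0.06, 0, 0, 0, 0],
  [0, 0.06, 0, 0, 0, 0],
  [0, 0.06, 0, 0, 0, 0],
  [0, 0.06, 0, 0, 0, 0],
])

```text
time: 2.3
position: [0.4428, -0.1267, 0.4051]
tool_rot: [0.993, 0.115, 0.001, 0.0]
ft_force: [1.0, -0.3, -0.4]
grip_width: 0.0871
grip_force: 0.0
```

>>> step_arm([
  [0, 0.06, 0, 0, 0, 0],
  [0, 0.06, 0, 0, 0, 0],
  [0, 0.04, 0, 0, 0, 0],
  [0, 0, 0, 0, 0, 0],
  [0, 0, 0, 0, 0, 0],
])

```text
time: 2.92
position: [0.4432, 0.0314, 0.4049]
tool_rot: [0.993, 0.115, 0.0, 0.0]
ft_force: [0.7, -0.4, -0.3]
grip_width: 0.0868
grip_force: 0.0
```

```bash
python3 - <<'E'
from h import *
print(robot, get_obs()['position'])
c=shot('wrist');cv2.imwrite('pics/w1.png',c['pixels']);print(np.array(c['mount']).round(3).tolist(),c['f'])
np.savez('w1.npz',**{k:c[k] for k in('pixels','depth','T','f','k1','cx','cy')})
E
```

```text
<Robot object at 0x7fc74e55fe00> [0.44321371 0.03135272 0.40493145]
[[-0.001, 0.966, 0.257, 0.07], [1.0, 0.0, 0.001, 0.0], [0.001, 0.257, -0.966, 0.02], [0.0, 0.0, 0.0, 1.0]] 359.39052884263543
```

View pics/w1.png

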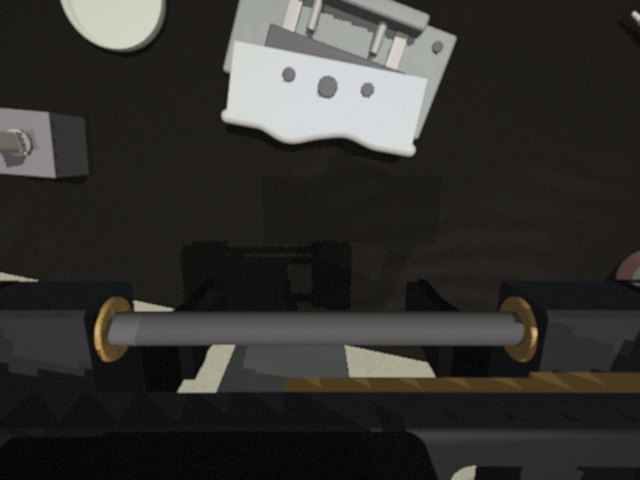

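The gauge's plate front edge runs from (222,117) to (414,152), the base's right corners are about (455,38) and (417,138), and the stand is at (20,145). I'll move on to a spot that sees the whole gauge and the stand.

>>> step_arm([
  [0.05, 0, 0, 0, 0, 0],
  [0.02, 0, 0, 0, 0, 0],
  [0, 0, 0, 0, 0, 0],
  [0, 0, 0, 0, 0, 0],
])

```text
time: 3.48
position: [0.512, 0.0308, 0.4043]
tool_rot: [0.993, 0.114, -0.001, -0.0]
ft_force: [-0.7, 0.4, 0.4]
grip_width: 0.0871
grip_force: 0.0
```

```bash
cat > g.py <<'E'
from h import *
c=shot('wrist');cv2.imwrite('pics/w2.png',c['pixels'])
t=shot('top')
for n,k in(('w',c),('t',t)):
    p,u,v=pts(k,np.ones((480,640),bool))
    roi=(p[:,0]>.48)&(p[:,0]<.70)&(p[:,1]>-.09)&(p[:,1]<.19)
    p=p[roi]
    b=p[(p[:,2]>.009)&(p[:,2]<.020)]; q=p[(p[:,2]>.037)&(p[:,2]<.047)]
    for m,s in(('base',b),('plate',q)):
        print(n,m,len(s),np.median(s[:,2]).round(4),cv2.minAreaRect((s[:,:2]*1000).astype(np.float32)), np.round(cv2.boxPoints(cv2.minAreaRect((s[:,:2]*1000).astype(np.float32)))).tolist())
    np.save(f'{n}p.npy',p)
E
python3 g.py
```

```text
w base 9323 0.0139 ((602.1572875976562, 46.82609176635742), (200.24667358398438, 97.3343734741211), 84.64936065673828) [[544.0, -48.0], [641.0, -57.0], [660.0, 142.0], [563.0, 151.0]]
w plate 15360 0.0415 ((579.5960693359375, 44.729671478271484), (181.5006866455078, 138.7115936279297), 85.23377990722656) [[503.0, -40.0], [641.0, -51.0], [656.0, 129.0], [518.0, 141.0]]
t base 572 0.0143 ((621.830810546875, 33.74620056152344), (92.38484954833984, 240.50851440429688), 6.213630676269531) [[563.0, 148.0], [589.0, -91.0], [681.0, -81.0], [655.0, 158.0]]
t plate 342 0.0411 ((625.5152587890625, 69.48609924316406), (80.44013977050781, 175.2104949951172), 26.45492172241211) [[550.0, 130.0], [629.0, -27.0], [701.0, 9.0], [622.0, 166.0]]
```

View pics/w2.png

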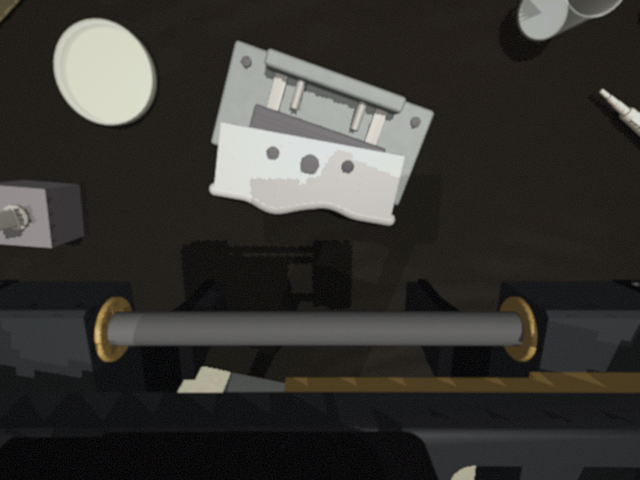

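```bash
cat > prof.py <<'E'
from h import *
from scipy.optimize import least_squares
psi=-0.0934; O=np.array([.5658,.0502])
Rg=np.array([[np.cos(psi),-np.sin(psi)],[np.sin(psi),np.cos(psi)]])
def shape(y): # square edge
    return -.045-.008*np.where((y<.058)&(y>-.002),np.cos(np.pi*(y-.028)/.06)**2,0)+.006*np.where((y<.008)&(y>-.056),np.cos(np.pi*(y+.024)/.064)**2,0)
if __name__=='__main__':
    print(robot.tip_extent)
    P=np.load('wp.npy'); g=(P[:,:2]-O)@Rg; z=P[:,2]
    s=(z>.028)&(z<.048)
    ys=np.arange(-.09,.091,.004); e=[]
    for y in ys:
        m=s&(abs(g[:,1]-y)<.002)
        e.append(np.percentile(g[m,0],1.5) if m.sum()>20 else np.nan)
    e=np.array(e)
    yl=np.linspace(-.085,.085,400)
    def model(p):
        X=shape(yl); c,sn=np.cos(p[1]),np.sin(p[1])
        return p[0]+c*X-sn*yl, sn*X+c*yl   # rotation about gauge origin
    ok=~np.isnan(e)&(abs(ys)<.078)
    def f(p):
        x,y=model(p); return np.interp(ys[ok],y+p[2],x)-e[ok]
    r=least_squares(f,[0,0,0],loss='soft_l1',f_scale=.001)
    print(r.x,(f(r.x)*1000).round(1))
    print(np.c_[ys,e].round(4)[::4].tolist())
    p,u,v=0,0,0
E
python3 prof.py
```

```text
0.1822
[ 0.00323715  0.14280624 -0.00075222] [ 0.1  0.2 -0.1  0.1 -0.2 -0.1 -0.3  0.5  0.3  0.4  0.2 -0.1 -0.2 -0.
 -0.1  0.1 -0.2  0.2 -0.2  0.1  0.3  0.1  0.1 -0.5 -0.3 -0.7 -0.2 -0.3
 -0.   0.3 -0.1 -0.3 -0.4  0.  -0.1 -0.4  0.6  0.8  0.7]
[[-0.09, -0.0304], [-0.074, -0.0319], [-0.058, -0.0336], [-0.042, -0.0324], [-0.026, -0.0328], [-0.01, -0.0395], [0.006, -0.0477], [0.022, -0.0527], [0.038, -0.0509], [0.054, -0.0501], [0.07, -0.0532], [0.086, -0.0054]]
```

>>> step_arm([
  [-0.03, 0.05, 0, 0, 0, 0],
  [-0.03, 0.05, 0, 0, 0, 0],
  [-0.03, 0.05, 0, 0, 0, 0],
  [-0.03, 0.05, 0, 0, 0, 0],
  [-0.02, 0.05, 0, 0, 0, 0],
  [0, 0, 0, 0, 0, 0],
  [0, 0, 0, 0, 0, 0],
])

```text
time: 4.45
position: [0.3726, 0.2812, 0.4049]
tool_rot: [0.993, 0.116, 0.0, 0.0]
ft_force: [-1.1, 0.1, 0.8]
grip_width: 0.0871
grip_force: 0.0
```

```bash
cat > s.py <<'E'
from h import *
import sys
c=shot('wrist')
p,u,v=pts(c,np.ones((480,640),bool))
w=np.array([.459,.303])
near=np.linalg.norm(p[:,:2]-w,axis=1)<.05
for nm,a,b in(('stand',.046,.0515),('top',.105,.118)):
    m=near&(p[:,2]>a)&(p[:,2]<b)
    s=p[m]; print(nm,m.sum(),np.median(s[:,2]).round(4),cv2.minAreaRect((s[:,:2]*1000).astype(np.float32)),'px',u[m].mean().round(),v[m].mean().round())
cv2.imwrite('pics/%s.png'%sys.argv[1],c['pixels'])
print(get_obs()['position'])
E
python3 s.py s1
```

```text
stand 3443 0.0498 ((457.5391845703125, 305.36163330078125), (55.8656120300293, 55.970848083496094), 8.525213241577148) px 311.0 129.0
top 507 0.1095 ((457.5428466796875, 305.3074035644531), (16.4470157623291, 16.32875633239746), 22.448009490966797) px 310.0 125.0
[0.37306206 0.28076218 0.40480226]
```

View pics/s1.png

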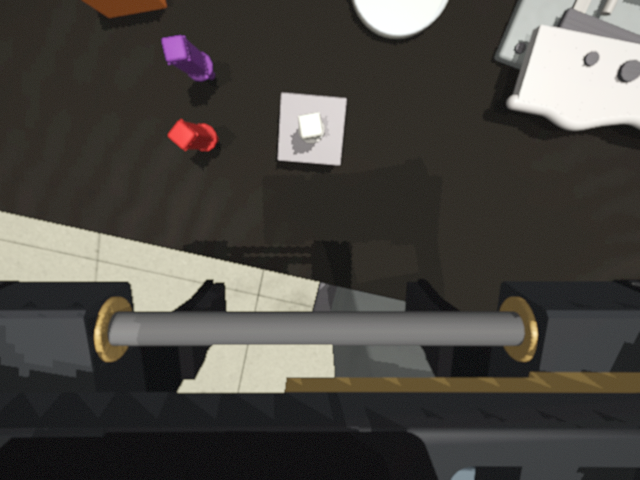

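Target and fit are consistent: stand top is 49.8 mm and 56×56 mm, grip is 16.4 mm square with its top at 110 mm, at (311,126) in this view. Next I turn the gripper so its closing axis is at 22.4°, and measure again from a second place.

>>> step_arm([
  [0.0085, 0.0024, 0, 0, 0, 9.92],
  [0.0085, 0.0024, 0, 0, 0, 9.92],
  [0.0085, 0.0024, 0, 0, 0, 9.92],
  [0.0085, 0.0024, 0, 0, 0, 9.92],
  [0.0085, 0.0024, 0, 0, 0, 9.92],
  [0.0085, 0.0024, 0, 0, 0, 9.92],
  [0.0085, 0.0024, 0, 0, 0, 9.92],
  [0.0085, 0.0024, 0, 0, 0, 9.92],
  [0.0085, 0.0024, 0, 0, 0, 9.92],
  [0.0085, 0.0024, 0, 0, 0, 9.92],
  [0, 0, 0, 0, 0, 0],
  [0, 0, 0, 0, 0, 0],
])

```text
time: 6.0
position: [0.4582, 0.3045, 0.4046]
tool_rot: [0.558, 0.83, -0.0, -0.0]
ft_force: [0.3, -0.2, -0.0]
grip_width: 0.0868
grip_force: 0.0
```

```bash
python3 s.py s2; python3 -c "
from h import *
o=get_obs();print(o['q'].round(2),np.degrees(R.from_quat(o['tool_rot']).as_euler('zyx')))
M=R.from_quat(o['tool_rot']).as_matrix();print(M.round(3))"
```

```text
stand 2684 0.0497 ((457.6286926269531, 305.3666687011719), (56.126155853271484, 56.49269104003906), 8.579076766967773) px 316.0 223.0
top 397 0.1094 ((457.232177734375, 305.8654479980469), (15.144180297851562, 15.897601127624512), 22.523204803466797) px 316.0 241.0
[0.458013   0.3047268  0.40461876]
[ 0.38  0.43  1.62 -0.    1.09 -0.  ] [-1.12231615e+02 -4.12913101e-02  1.79981009e+02]
[[-0.378  0.926 -0.001]
 [ 0.926  0.378 -0.   ]
 [-0.    -0.001 -1.   ]]
```

>>> step_arm([
  [0, 0.0005, -0.04, 0, 0, 0],
  [0, 0, -0.04, 0, 0, 0],
  [0, 0, -0.04, 0, 0, 0],
  [0, 0, -0.03, 0, 0, 0],
  [0, 0, -0.013, 0, 0, 0],
  [0, 0, 0, 0, 0, 0],
  [0, 0, 0, 0, 0, 0],
], jaw=0.06)

```text
time: 6.92
position: [0.4585, 0.3063, 0.2429]
tool_rot: [0.556, 0.831, 0.001, 0.001]
ft_force: [-0.1, -1.0, -0.5]
grip_width: 0.0601
grip_force: 0.0
```

>>> step_arm([
  [0, 0, 0, 0, 0, 0],
  [0, 0, 0, 0, 0, 0],
  [0, 0, 0, 0, 0, 0],
  [0, 0, 0, 0, 0, 0],
  [0, 0, 0, 0, 0, 0],
  [0, 0, 0, 0, 0, 0],
], jaw=0, squeeze=50)

```text
time: 7.68
position: [0.458, 0.3061, 0.2417]
tool_rot: [0.556, 0.831, -0.0, -0.0]
ft_force: [-0.1, 0.4, 0.3]
grip_width: 0.0155
grip_force: 50.0
```

```bash
python3 -c "
from h import *
o=get_obs();print(o)"
```

```text
{'time': 7.675, 'q': array([ 3.86263888e-01,  6.72250312e-01,  1.74694039e+00,  1.49047890e-05,
        7.22637028e-01, -5.07785212e-03]), 'joint_velocities': array([ 0.00025847,  0.0006323 , -0.00146772,  0.00095404, -0.00025292,
        0.00015107]), 'joint_torque': array([-3.76466685e-02, -4.19463730e+01, -9.63221580e+00,  4.60965105e-02,
       -6.25008484e-03,  4.41744442e-05]), 'position': array([0.45796571, 0.30608192, 0.24169961]), 'tool_rot': array([ 5.56139042e-01,  8.31089257e-01, -9.45907074e-05, -6.99441125e-05]), 'ft_force': array([-0.14667351,  0.41473238,  0.28184069]), 'moment': array([ 0.02318211, -0.08036184,  0.01134567]), 'grip_force': 50.000083185732365, 'grip_width': 0.015521638938922198}
```

>>> step_arm([
  [0, 0, 0.01, 0, 0, 0],
  [0, 0, 0.03, 0, 0, 0],
  [0, 0, 0.04, 0, 0, 0],
  [0, 0, 0.02, 0, 0, 0],
  [0, 0, 0, 0, 0, 0],
  [0, 0, 0, 0, 0, 0],
])

```text
time: 8.43
position: [0.4575, 0.3059, 0.3412]
tool_rot: [0.556, 0.831, -0.001, -0.0]
ft_force: [0.1, 0.0, -0.3]
grip_width: 0.0158
grip_force: 50.0
```

```bash
cat > path.py <<'E'
from prof import *
P0=(.00324,.1428,-.00075)
yl=np.linspace(-.085,.085,2000);X=shape(yl);c,s=np.cos(P0[1]),np.sin(P0[1])
ex=P0[0]+c*X-s*yl; ey=s*X+c*yl+P0[2]
# offset curve: centre x for given y such that disc r=4 touches
def cx(y,r=.004):
    y=np.atleast_1d(y); d=r*r-(ey[None]-y[:,None])**2
    return np.min(np.where(d>0,ex[None]-np.sqrt(np.maximum(d,0)),1),1)
def world(x,y): return np.stack([x,y],-1)@Rg.T+O
if __name__=='__main__':
    print(get_obs()['position'],get_obs()['ft_force'])
    print('appr',world(-.085,.067))
    for y in np.arange(.070,-.077,-.005):
        x=cx(y)[0]; print(round(y,3),(x*1000).round(1),world(x,y).round(4),'d=2.8',world(x+.0028,y).round(4))
E
python3 path.py
```

```text
[0.4575425  0.3058923  0.34117772] [ 0.0544923   0.017612   -0.32435901]
appr [0.48741919 0.12483544]
0.07 -56.4 [0.5161 0.1252] d=2.8 [0.5189 0.1249]
0.065 -55.7 [0.5164 0.1201] d=2.8 [0.5192 0.1199]
0.06 -55.0 [0.5166 0.1151] d=2.8 [0.5194 0.1148]
0.055 -54.3 [0.5169 0.11  ] d=2.8 [0.5197 0.1098]
0.05 -53.6 [0.5171 0.105 ] d=2.8 [0.5199 0.1047]
0.045 -53.4 [0.5168 0.1   ] d=2.8 [0.5196 0.0997]
0.04 -54.2 [0.5155 0.0951] d=2.8 [0.5183 0.0948]
0.035 -55.5 [0.5138 0.0902] d=2.8 [0.5166 0.09  ]
0.03 -56.7 [0.5122 0.0854] d=2.8 [0.515  0.0851]
0.025 -57.4 [0.511  0.0804] d=2.8 [0.5138 0.0802]
0.02 -57.3 [0.5106 0.0755] d=2.8 [0.5134 0.0752]
0.015 -56.3 [0.5111 0.0704] d=2.8 [0.5139 0.0701]
0.01 -54.4 [0.5126 0.0652] d=2.8 [0.5154 0.065 ]
0.005 -51.7 [0.5148 0.06  ] d=2.8 [0.5176 0.0597]
-0.0 -48.7 [0.5173 0.0547] d=2.8 [0.5201 0.0545]
-0.005 -46.0 [0.5195 0.0495] d=2.8 [0.5223 0.0493]
-0.01 -43.6 [0.5215 0.0443] d=2.8 [0.5243 0.044 ]
-0.015 -41.4 [0.5232 0.0391] d=2.8 [0.5259 0.0389]
-0.02 -39.2 [0.5249 0.0339] d=2.8 [0.5277 0.0337]
-0.025 -37.2 [0.5264 0.0288] d=2.8 [0.5292 0.0285]
-0.03 -36.0 [0.5272 0.0237] d=2.8 [0.5299 0.0234]
-0.035 -35.6 [0.5271 0.0187] d=2.8 [0.5299 0.0184]
-0.04 -35.8 [0.5264 0.0137] d=2.8 [0.5292 0.0135]
-0.045 -36.5 [0.5253 0.0088] d=2.8 [0.5281 0.0085]
-0.05 -37.2 [0.5241 0.0039] d=2.8 [0.5269 0.0036]
-0.055 -37.6 [ 0.5232 -0.0011] d=2.8 [ 0.526  -0.0013]
-0.06 -37.6 [ 0.5228 -0.006 ] d=2.8 [ 0.5255 -0.0063]
-0.065 -37.0 [ 0.5229 -0.0111] d=2.8 [ 0.5257 -0.0113]
-0.07 -36.3 [ 0.5231 -0.0161] d=2.8 [ 0.5259 -0.0164]
-0.075 -35.6 [ 0.5234 -0.0212] d=2.8 [ 0.5262 -0.0214]
```

>>> step_arm([
  [0.006, -0.045, 0, 0, 0, 0],
  [0.01, -0.055, 0, 0, 0, 0],
  [0.01, -0.05, -0.02, 0, 0, 0],
  [0.004, -0.033, -0.03, 0, 0, 0],
  [0, 0, -0.03, 0, 0, 0],
  [0, 0, -0.0125, 0, 0, 0],
  [0, 0, 0, 0, 0, 0],
  [0, 0, 0, 0, 0, 0],
])

```text
time: 9.43
position: [0.4882, 0.1236, 0.2497]
tool_rot: [0.556, 0.831, 0.0, 0.0]
ft_force: [0.0, 0.2, -1.3]
grip_width: 0.0161
grip_force: 50.0
```

```bash
python3 - <<'E'
from h import *
o=get_obs();print(o['position'],o['ft_force'])
c=shot('side');x=cv2.resize(c['pixels'][200:340,300:440],(560,560),interpolation=3);cv2.imwrite('pics/side2.png',x)
o=get_obs();print(o['position'],o['ft_force'])
E
```

```text
[0.4881949  0.12364478 0.24974054] [ 0.04001335  0.20672368 -1.28707513]
[0.48827065 0.12363652 0.25004215] [ 0.16900093 -0.24533762 -0.10277542]
```

View pics/side2.png

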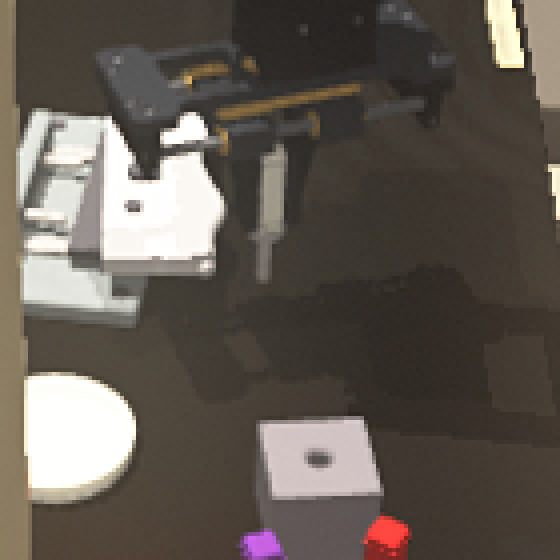

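The stylus is upright in the jaws, with its tip at about (262,278), and the stand's hole is empty at (318,459). Now I approach the left straight end.

>>> step_arm([
  [0.008, 0, 0, 0, 0, 0],
  [0.009, 0, 0, 0, 0, 0],
  [0.007, 0, 0, 0, 0, 0],
  [0.002, 0, 0, 0, 0, 0],
  [0, 0, 0, 0, 0, 0],
])

```text
time: 10.1
position: [0.5139, 0.1231, 0.2491]
tool_rot: [0.556, 0.831, -0.0, -0.0]
ft_force: [0.7, -0.3, -0.5]
grip_width: 0.0161
grip_force: 50.0
```

>>> step_arm([
  [0.001, 0, 0, 0, 0, 0],
  [0.001, 0, 0, 0, 0, 0],
  [0, 0, 0, 0, 0, 0],
])

```text
time: 10.48
position: [0.5152, 0.1232, 0.249]
tool_rot: [0.556, 0.831, -0.001, -0.001]
ft_force: [-3.6, 0.7, -0.7]
grip_width: 0.0154
grip_force: 50.0
```

>>> step_arm([
  [0.001, 0, 0, 0, 0, 0],
  [0, 0, 0, 0, 0, 0],
])

```text
time: 10.72
position: [0.5163, 0.1232, 0.249]
tool_rot: [0.556, 0.831, -0.001, -0.001]
ft_force: [-3.8, 1.2, 0.9]
grip_width: 0.0155
grip_force: 50.0
```

>>> step_arm([
  [0.001, 0, 0, 0, 0, 0],
  [0, 0, 0, 0, 0, 0],
])

```text
time: 10.98
position: [0.5172, 0.1232, 0.249]
tool_rot: [0.556, 0.831, -0.001, -0.001]
ft_force: [-4.5, 0.3, -0.7]
grip_width: 0.0156
grip_force: 50.0
```

>>> step_arm([
  [0.0009, 0, 0, 0, 0, 0],
  [0, 0, 0, 0, 0, 0],
  [0.0001, -0.0016, 0, 0, 0, 0],
  [0.0001, -0.0017, 0, 0, 0, 0],
  [0.0001, -0.0025, 0, 0, 0, 0],
  [0.0001, -0.0026, 0, 0, 0, 0],
])

```text
time: 11.72
position: [0.5181, 0.1149, 0.2488]
tool_rot: [0.556, 0.831, -0.001, -0.002]
ft_force: [-6.7, 1.4, -0.3]
grip_width: 0.0159
grip_force: 50.0
```

>>> step_arm([
  [0.0001, -0.0025, 0, 0, 0, 0],
  [0.0002, -0.0025, 0, 0, 0, 0],
])

```text
time: 11.98
position: [0.5184, 0.1099, 0.2487]
tool_rot: [0.556, 0.831, -0.001, -0.002]
ft_force: [-5.6, 1.5, -0.4]
grip_width: 0.0155
grip_force: 50.0
```

>>> step_arm([
  [0.0001, -0.0025, 0, 0, 0, 0],
  [0.0001, -0.0026, 0, 0, 0, 0],
])

```text
time: 12.22
position: [0.5186, 0.1048, 0.2487]
tool_rot: [0.556, 0.831, -0.001, -0.002]
ft_force: [-5.2, 1.6, 0.3]
grip_width: 0.0156
grip_force: 50.0
```

>>> step_arm([
  [-0.0001, -0.0025, 0, 0, 0, 0],
  [-0.0002, -0.0025, 0, 0, 0, 0],
])

```text
time: 12.48
position: [0.5181, 0.1001, 0.2487]
tool_rot: [0.556, 0.831, -0.001, -0.002]
ft_force: [-5.7, 3.0, -1.4]
grip_width: 0.0154
grip_force: 50.0
```

>>> step_arm([
  [-0.0005, -0.0025, 0, 0, 0, 0],
  [-0.0008, -0.0024, 0, 0, 0, 0],
])

```text
time: 12.72
position: [0.5168, 0.0954, 0.2487]
tool_rot: [0.557, 0.831, -0.001, -0.002]
ft_force: [-5.7, 4.4, -1.0]
grip_width: 0.016
grip_force: 50.0
```

>>> step_arm([
  [-0.0008, -0.0024, 0, 0, 0, 0],
  [-0.0009, -0.0024, 0, 0, 0, 0],
])

```text
time: 12.98
position: [0.5151, 0.0906, 0.2487]
tool_rot: [0.556, 0.831, -0.001, -0.002]
ft_force: [-5.4, 4.0, -1.0]
grip_width: 0.0159
grip_force: 50.0
```

>>> step_arm([
  [-0.0008, -0.0025, 0, 0, 0, 0],
  [-0.0008, -0.0024, 0, 0, 0, 0],
])

```text
time: 13.22
position: [0.5135, 0.0856, 0.2487]
tool_rot: [0.556, 0.831, -0.001, -0.002]
ft_force: [-5.8, 2.3, -0.7]
grip_width: 0.016
grip_force: 50.0
```

>>> step_arm([
  [-0.0007, -0.0025, 0, 0, 0, 0],
  [-0.0005, -0.0024, 0, 0, 0, 0],
])

```text
time: 13.48
position: [0.5124, 0.0805, 0.2488]
tool_rot: [0.556, 0.831, -0.001, -0.002]
ft_force: [-4.8, 2.2, -0.3]
grip_width: 0.0158
grip_force: 50.0
```

>>> step_arm([
  [-0.0003, -0.0025, 0, 0, 0, 0],
  [-0.0001, -0.0025, 0, 0, 0, 0],
])

```text
time: 13.72
position: [0.5121, 0.0753, 0.2488]
tool_rot: [0.556, 0.831, -0.001, -0.002]
ft_force: [-6.0, 2.3, -0.7]
grip_width: 0.0161
grip_force: 50.0
```

>>> step_arm([
  [0.0001, -0.0025, 0, 0, 0, 0],
  [0.0004, -0.0026, 0, 0, 0, 0],
])

```text
time: 13.98
position: [0.5127, 0.07, 0.2488]
tool_rot: [0.556, 0.831, -0.001, -0.002]
ft_force: [-5.9, 0.2, -1.4]
grip_width: 0.0157
grip_force: 50.0
```

>>> step_arm([
  [0.0006, -0.0025, 0, 0, 0, 0],
  [0.0009, -0.0026, 0, 0, 0, 0],
])

```text
time: 14.22
position: [0.5142, 0.0648, 0.2488]
tool_rot: [0.556, 0.831, -0.001, -0.002]
ft_force: [-6.4, 0.3, 0.4]
grip_width: 0.0158
grip_force: 50.0
```

>>> step_arm([
  [0.0011, -0.0026, 0, 0, 0, 0],
  [0.0011, -0.0026, 0, 0, 0, 0],
])

```text
time: 14.48
position: [0.5165, 0.0595, 0.2488]
tool_rot: [0.556, 0.831, -0.001, -0.002]
ft_force: [-6.0, 0.0, -0.9]
grip_width: 0.0156
grip_force: 50.0
```

>>> step_arm([
  [0.0013, -0.0026, 0, 0, 0, 0],
  [0.0012, -0.0026, 0, 0, 0, 0],
])

```text
time: 14.72
position: [0.5189, 0.0542, 0.2488]
tool_rot: [0.556, 0.831, -0.001, -0.002]
ft_force: [-5.1, -0.5, -1.2]
grip_width: 0.0154
grip_force: 50.0
```

>>> step_arm([
  [0.0011, -0.0026, 0, 0, 0, 0],
  [0.0011, -0.0026, 0, 0, 0, 0],
])

```text
time: 14.98
position: [0.5211, 0.0491, 0.2488]
tool_rot: [0.556, 0.831, -0.001, -0.002]
ft_force: [-5.4, -0.1, -0.2]
grip_width: 0.0159
grip_force: 50.0
```

>>> step_arm([
  [0.001, -0.0026, 0, 0, 0, 0],
  [0.001, -0.0026, 0, 0, 0, 0],
])

```text
time: 15.22
position: [0.5231, 0.0439, 0.2488]
tool_rot: [0.556, 0.831, -0.001, -0.002]
ft_force: [-5.2, -0.4, -0.4]
grip_width: 0.0153
grip_force: 50.0
```

>>> step_arm([
  [0.0009, -0.0026, 0, 0, 0, 0],
  [0.0009, -0.0025, 0, 0, 0, 0],
])

```text
time: 15.48
position: [0.5249, 0.0389, 0.2487]
tool_rot: [0.556, 0.831, -0.001, -0.002]
ft_force: [-6.2, 1.1, 0.4]
grip_width: 0.0158
grip_force: 50.0
```

>>> step_arm([
  [0.0009, -0.0026, 0, 0, 0, 0],
  [0.0009, -0.0026, 0, 0, 0, 0],
])

```text
time: 15.72
position: [0.5266, 0.0337, 0.2487]
tool_rot: [0.556, 0.831, -0.001, -0.002]
ft_force: [-5.7, -0.5, -1.0]
grip_width: 0.0154
grip_force: 50.0
```

>>> step_arm([
  [0.0008, -0.0026, 0, 0, 0, 0],
  [0.0006, -0.0026, 0, 0, 0, 0],
])

```text
time: 15.98
position: [0.5281, 0.0285, 0.2488]
tool_rot: [0.556, 0.831, -0.001, -0.002]
ft_force: [-6.0, 1.1, -1.6]
grip_width: 0.0154
grip_force: 50.0
```

>>> step_arm([
  [0.0004, -0.0026, 0, 0, 0, 0],
  [0.0003, -0.0025, 0, 0, 0, 0],
])

```text
time: 16.23
position: [0.5288, 0.0236, 0.2488]
tool_rot: [0.556, 0.831, -0.001, -0.002]
ft_force: [-5.4, 1.5, 0.2]
grip_width: 0.0156
grip_force: 50.0
```

>>> step_arm([
  [0.0001, -0.0025, 0, 0, 0, 0],
  [-0.0001, -0.0025, 0, 0, 0, 0],
])

```text
time: 16.48
position: [0.5288, 0.0188, 0.2487]
tool_rot: [0.556, 0.831, -0.001, -0.002]
ft_force: [-6.0, 2.5, -0.6]
grip_width: 0.0157
grip_force: 50.0
```

>>> step_arm([
  [-0.0003, -0.0025, 0, 0, 0, 0],
  [-0.0004, -0.0024, 0, 0, 0, 0],
])

```text
time: 16.73
position: [0.5281, 0.014, 0.2488]
tool_rot: [0.556, 0.831, -0.001, -0.002]
ft_force: [-4.8, 3.4, -1.4]
grip_width: 0.0158
grip_force: 50.0
```

>>> step_arm([
  [-0.0005, -0.0025, 0, 0, 0, 0],
  [-0.0006, -0.0025, 0, 0, 0, 0],
])

```text
time: 16.98
position: [0.527, 0.0091, 0.2488]
tool_rot: [0.556, 0.831, -0.0, -0.002]
ft_force: [-5.3, 2.8, -0.2]
grip_width: 0.0156
grip_force: 50.0
```

>>> step_arm([
  [-0.0006, -0.0025, 0, 0, 0, 0],
  [-0.0005, -0.0025, 0, 0, 0, 0],
])

```text
time: 17.23
position: [0.5259, 0.004, 0.2488]
tool_rot: [0.556, 0.831, -0.001, -0.002]
ft_force: [-4.3, 3.0, -0.2]
grip_width: 0.0159
grip_force: 50.0
```

>>> step_arm([
  [-0.0005, -0.0025, 0, 0, 0, 0],
  [-0.0004, -0.0025, 0, 0, 0, 0],
])

```text
time: 17.48
position: [0.5251, -0.0011, 0.2488]
tool_rot: [0.556, 0.831, -0.001, -0.002]
ft_force: [-4.4, 2.1, -0.6]
grip_width: 0.0159
grip_force: 50.0
```

>>> step_arm([
  [-0.0002, -0.0025, 0, 0, 0, 0],
  [-0.0002, -0.0025, 0, 0, 0, 0],
])

```text
time: 17.73
position: [0.5247, -0.0062, 0.2488]
tool_rot: [0.556, 0.831, -0.001, -0.002]
ft_force: [-4.9, 2.4, -1.8]
grip_width: 0.0158
grip_force: 50.0
```

>>> step_arm([
  [0.0001, -0.0025, 0, 0, 0, 0],
  [0.0001, -0.0025, 0, 0, 0, 0],
  [0.0001, -0.0025, 0, 0, 0, 0],
  [0.0001, -0.0025, 0, 0, 0, 0],
  [0, 0, 0, 0, 0, 0],
])

```text
time: 18.35
position: [0.5252, -0.0167, 0.2489]
tool_rot: [0.556, 0.831, -0.001, -0.001]
ft_force: [-4.9, -0.6, -0.7]
grip_width: 0.0159
grip_force: 50.0
```

>>> step_arm([
  [-0.005, 0, 0, 0, 0, 0],
  [-0.015, 0, 0, 0, 0, 0],
  [-0.02, 0, 0, 0, 0, 0],
  [0, 0, 0.04, 0, 0, 0],
  [0, 0, 0.05, 0, 0, 0],
  [0, 0.04, 0, 0, 0, 0],
  [0, 0.055, 0, 0, 0, 0],
  [0, 0.055, 0, 0, 0, 0],
  [-0.007, 0.055, 0, 0, 0, 0],
  [-0.01, 0.055, 0, 0, 0, 0],
  [-0.01, 0.04, 0, 0, 0, 0],
  [0, 0.023, 0, 0, 0, 0],
])

```text
time: 19.85
position: [0.4595, 0.3092, 0.3402]
tool_rot: [0.555, 0.832, 0.003, 0.002]
ft_force: [0.5, -0.7, 0.3]
grip_width: 0.0159
grip_force: 50.0
```

>>> step_arm([
  [0, 0, 0, 0, 0, 0],
  [0, 0, 0, 0, 0, 0],
  [0, 0, 0, 0, 0, 0],
])

```text
time: 20.23
position: [0.4596, 0.3057, 0.3394]
tool_rot: [0.557, 0.831, 0.0, 0.0]
ft_force: [0.0, 0.3, -0.1]
grip_width: 0.016
grip_force: 50.0
```

```bash
python3 - <<'E'
from h import *
for i in range(4):
    c=shot('side'); o=get_obs();print(o['position'],o['ft_force'].round(1),o['tool_rot'].round(4))
cv2.imwrite('pics/side3.png',cv2.resize(c['pixels'][260:360,330:430],(600,600),interpolation=3))
p,u,v=pts(c,np.ones((480,640),bool))
for d in cut_out('stylus','side'): print(round(d['confidence'],2),np.round(d['extent']))
w=shot('wrist');cv2.imwrite('pics/w5.png',w['pixels'])
E
```

```text
[0.45954308 0.30567769 0.33936294] [ 0.1  1.1 -0.5] [5.568e-01 8.307e-01 2.000e-04 2.000e-04]
[0.45951612 0.30572067 0.33932784] [ 0.2 -0.4 -0.8] [5.568e-01 8.307e-01 2.000e-04 2.000e-04]
[0.4594514  0.30582037 0.3393128 ] [0.4 0.2 0.2] [5.567e-01 8.307e-01 1.000e-04 1.000e-04]
[0.45940817 0.30594982 0.33930179] [-0.3  0.3 -0.5] [5.566e-01 8.308e-01 1.000e-04 1.000e-04]
0.75 [365. 351.  12.  40.]
0.66 [383. 275.  11.  36.]
0.54 [396. 348.  12.  34.]
```

View pics/side3.png

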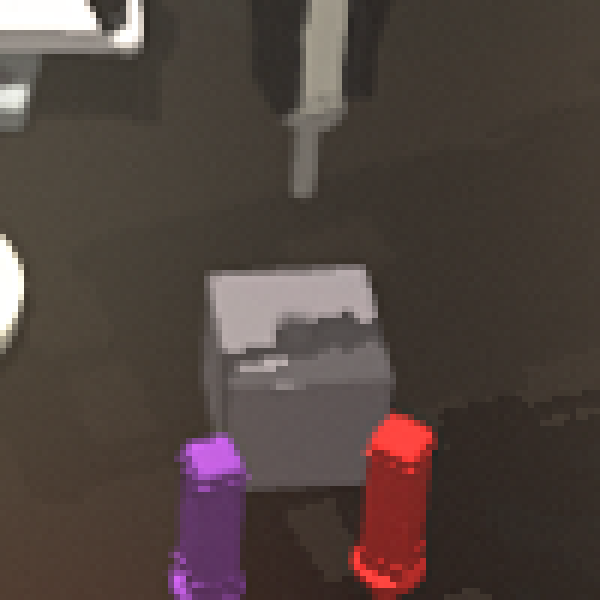

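```bash
python3 - <<'E'
from h import *
c=shot('side')
def proj(P):
    q=np.linalg.inv(c['T'])@np.r_[P,1]; x,y=q[0]/-q[2],-q[1]/-q[2]; k=1+c['k1']*(x*x+y*y)
    return np.array([c['f']*x*k+c['cx'],c['f']*y*k+c['cy']]).round(2)
for n,P in(('before',(.4882,.1236,.0222)),('now',(.4595,.3058,.1116)),('now collar',(.4595,.3058,.1496)),('bef collar',(.4882,.1236,.0602))): print(n,proj(P))
print(proj((.4605,.3058,.1116)),get_obs()['position'])
a=c['pixels'][278:294,372:392].mean(2).astype(int)
for i,r in enumerate(a): print(278+i,*r)
b=cv2.imread('pics/side2.png').mean(2)[2::4,2::4].astype(int)
for r in range(54,72): print(200+r,*b[r,56:78])
E
```

```text
before [365.96 269.16]
now [380.8  291.57]
now collar [381.87 276.96]
bef collar [366.59 256.58]
[380.3  291.54] [0.45923836 0.30630031 0.33926149]
278 62 61 58 53 46 48 60 80 119 140 135 137 131 118 107 91 54 56 58 56
279 60 62 60 59 56 73 96 110 125 114 106 103 106 110 102 71 54 57 56 57
280 61 62 60 59 63 79 102 109 112 110 110 109 109 100 83 56 55 57 56 58
281 61 61 62 59 60 61 72 95 112 112 109 100 89 66 54 57 56 57 57 56
282 61 60 58 60 58 58 62 84 108 110 104 77 54 55 56 57 57 56 57 57
283 61 62 60 60 60 58 64 89 108 111 103 71 55 57 57 58 55 56 56 56
284 61 60 61 60 59 60 66 94 109 111 101 65 55 56 56 57 57 58 57 57
285 60 62 58 60 60 57 66 94 110 110 100 61 58 57 58 58 56 57 58 55
286 60 62 60 60 59 57 67 95 109 112 100 61 57 58 58 57 56 57 56 57
287 61 60 60 61 61 58 69 100 110 112 100 60 56 58 56 57 58 57 54 54
288 61 60 62 60 60 58 73 106 110 110 99 57 57 57 58 56 56 54 52 52
289 61 60 60 59 60 57 75 108 111 109 99 53 56 55 55 53 51 52 53 51
290 61 61 60 59 59 58 74 108 109 110 98 51 53 53 53 54 53 53 52 53
291 60 60 61 60 59 57 74 110 111 110 94 51 53 54 52 52 53 52 52 5
[... 748 characters left out ...]
62 63 62 63 87 113 115 99 57 62 62 58 60 57 59 56 56 56
263 56 56 53 58 64 61 60 66 91 113 115 100 57 59 60 60 58 58 57 58 57 55
264 56 55 54 59 65 62 63 64 89 114 112 93 57 59 60 59 57 59 58 57 56 58
265 56 56 56 58 64 62 62 67 90 114 111 84 56 59 59 58 57 57 57 57 57 56
266 56 54 55 59 63 62 61 66 91 114 109 85 59 60 58 61 59 59 57 56 57 58
267 57 56 56 60 64 63 60 70 95 115 110 85 56 59 59 57 59 59 59 58 57 56
268 55 56 57 64 64 61 60 71 98 115 108 84 57 60 60 58 58 57 58 57 57 57
269 55 58 59 63 62 63 62 65 89 110 103 76 59 60 60 58 59 58 58 57 56 57
270 58 61 64 63 61 62 63 62 74 86 82 64 59 59 60 59 57 58 58 57 57 56
271 58 62 63 64 61 62 61 61 60 59 59 57 59 58 60 59 58 59 57 58 56 58
```

The stylus is still upright. Its pixel offset from the projected tip is the same before and after the trace, so it did not slip. Next I insert it.

>>> step_arm([
  [-0.0012, -0.0001, -0.02, 0, 0, 0],
  [0, 0, -0.02, 0, 0, 0],
  [0, 0, 0, 0, 0, 0],
  [0, 0, 0, 0, 0, 0],
])

```text
time: 21.08
position: [0.4582, 0.3066, 0.2997]
tool_rot: [0.556, 0.831, 0.0, 0.0]
ft_force: [0.6, 0.5, -0.6]
grip_width: 0.0156
grip_force: 50.0
```

>>> step_arm([
  [0, 0, 0, 0, 0, 0],
])

```text
time: 21.2
position: [0.4583, 0.3066, 0.3001]
tool_rot: [0.556, 0.831, 0.001, 0.001]
ft_force: [0.2, 0.3, -0.2]
grip_width: 0.0159
grip_force: 50.0
```

Tip is at about 72 mm. I lower it in small steps, watching the force.

>>> step_arm([
  [-0.0002, -0.0004, -0.01, 0, 0, 0],
  [0, 0, -0.008, 0, 0, 0],
  [0, 0, -0.006, 0, 0, 0],
  [0, 0, -0.003, 0, 0, 0],
  [0, 0, 0, 0, 0, 0],
])

```text
time: 21.82
position: [0.4576, 0.3061, 0.2719]
tool_rot: [0.556, 0.831, -0.0, -0.0]
ft_force: [-0.2, -0.1, -0.2]
grip_width: 0.0157
grip_force: 50.0
```

>>> step_arm([
  [0, 0, -0.008, 0, 0, 0],
  [0, 0, -0.01, 0, 0, 0],
  [0, 0, 0, 0, 0, 0],
])

```text
time: 22.2
position: [0.4573, 0.3059, 0.2532]
tool_rot: [0.556, 0.831, -0.001, -0.001]
ft_force: [1.0, -0.3, -0.7]
grip_width: 0.016
grip_force: 50.0
```

>>> step_arm([
  [0, 0, -0.006, 0, 0, 0],
  [0, 0, -0.004, 0, 0, 0],
  [0, 0, -0.001, 0, 0, 0],
  [0, 0, 0, 0, 0, 0],
])

```text
time: 22.7
position: [0.4577, 0.3061, 0.2432]
tool_rot: [0.556, 0.831, -0.0, -0.0]
ft_force: [-0.0, 0.3, -0.4]
grip_width: 0.0159
grip_force: 50.0
```

>>> step_arm([
  [0, 0, -0.001, 0, 0, 0],
  [0, 0, 0, 0, 0, 0],
  [0, 0, 0, 0, 0, 0],
])

```text
time: 23.08
position: [0.4577, 0.3061, 0.2423]
tool_rot: [0.556, 0.831, 0.0, 0.0]
ft_force: [0.2, -1.0, -0.7]
grip_width: 0.0157
grip_force: 50.0
```

>>> step_arm([
  [0, 0, 0, 0, 0, 0],
  [0, 0, 0, 0, 0, 0],
  [0, 0, 0, 0, 0, 0],
  [0, 0, 0, 0, 0, 0],
  [0, 0, 0.02, 0, 0, 0],
  [0, 0, 0.04, 0, 0, 0],
  [0, 0, 0.05, 0, 0, 0],
  [0, 0, 0.05, 0, 0, 0],
  [0, 0, 0, 0, 0, 0],
  [0, 0, 0, 0, 0, 0],
], jaw=0.06)

```text
time: 24.32
position: [0.4572, 0.3059, 0.4019]
tool_rot: [0.556, 0.831, -0.0, -0.0]
ft_force: [-0.4, -0.2, -1.1]
grip_width: 0.0599
grip_force: 0.0
```

```bash
python3 s.py s3; python3 - <<'E'
from h import *
c=shot('side');cv2.imwrite('pics/side4.png',cv2.resize(c['pixels'][200:360,300:460],(600,600),interpolation=3))
E
```

```text
stand 2694 0.0497 ((457.6816101074219, 305.2801208496094), (56.138343811035156, 56.37261199951172), 8.542963027954102) px 316.0 225.0
top 398 0.1094 ((457.6903991699219, 305.9581604003906), (15.008759498596191, 15.566749572753906), 22.67177391052246) px 316.0 243.0
[0.45706643 0.30584349 0.40107877]
```

View pics/side4.png

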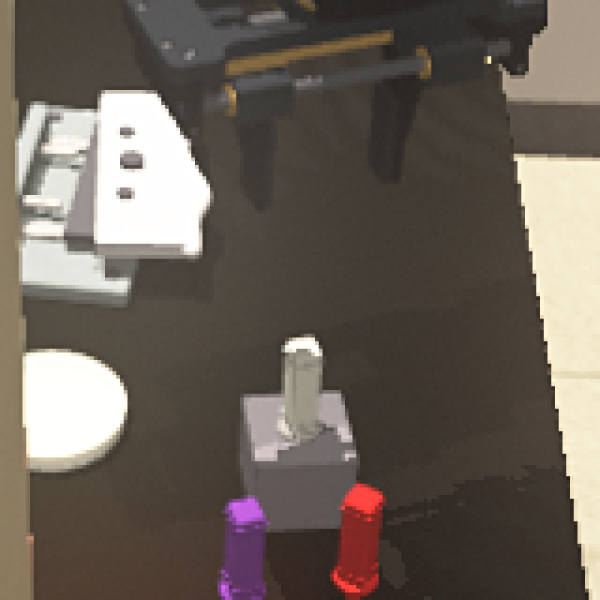

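The stylus stands upright in the stand, at (302,385) in this crop, with its top at 109.4 mm as before. The gripper is clear.

```bash
python3 -c "
from rig import hand_in;print(hand_in())"
```

```text
the job is handed in; nothing more can be done
None
```

I traced the cam plate edge from the left straight end to the right in one pass, with about 4 to 7 N of measured push throughout. I then stood the stylus back in its stand and handed the job in at about 24 s; no verdict came back.

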